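# Tip the tablet carton flat in the caddy and push the caddy home

### The arm

A 6-joint arm with a two-finger parallel gripper is mounted at the origin on the work surface. World frame = base frame: x ahead of the robot, y to its left, z up, the work surface at z = 0. Lengths are in mm, angles in rad, forces in N, time in s.
With the tool pointing down it reaches from about 400 to 925 mm from the base axis. Payload 12.5 kg.
Tool frame: the origin (TCP) lies where the fingers leave the gripper's body, on its centre line; the fingertips stand 78 mm ahead of it and the grasp point (between the pads) lies 59 mm ahead of it (env.nose_length is the distance from the TCP to the fingertips, in mm); z points along the fingers, y is the line along which they close (so a half turn about z gives the same grasp; the last joint's range is limited). The gripper opens to 95 mm and grips with 3 to 60 N. Pads are 20 mm wide; open, the fingers measure 119 mm over their backs; the gripper's body (75 mm by 180 mm) begins 59 mm behind the grasp point.
Start: joints at [1.2, 0.491, 1.559, -0, 1.092, -0.106], TCP at [163.552, 603.232, 292.261] pointing down, gripper open.
Joint ranges: [-3.1, 3.1], [-0.84, 2.19], [0.05, 2.79], [-1.13, 4.28], [0.06, 2.93], [-2.69, 2.69]. Speed limits (rad/s): [2.22, 2.22, 2.79, 3.14, 3.14, 3.14].

### API

Orientations are given as [roll, pitch, yaw] about the fixed x, y, z axes, in that order (R = Rz(yaw) Ry(pitch) Rx(roll)).
In Python, from cell import env gives the robot as it stands. The module is installed in compiled form; this text tells all that it offers.
- The arm moves only by the tool send_rows, never from a script. Its argument "series" is text: rows parted by semicolons, each of 6 numbers parted by spaces: the shift along the tool's x, y, z as a fraction of full scale, then the turn, a rotation vector about the tool's x, y, z as a fraction of full scale. A call has 1 to 5 rows; each row shifts and turns the commanded pose from where the row before left it, along the tool's axes as they then stand; what a row does not reach is not made up. Full scale, the value 1, is 60 mm for a shift and 10 degrees for a turn. A row lasts 1/8 s, in which the tool goes at most 62.5 mm and 10.7 degrees, less where a joint would pass 70% of its speed; a pose out of reach is approached as far as the arm can. A call with a number of a shift or a turn outside -1 to 1 is refused whole. A call with a gripper value outside its range is refused whole. "fingers" is the opening, from 0 (shut) to 1 (fully open), set as the call begins (left out, the last holds). The fingers move at their own pace and stop on an object; the grip force is fixed at half the most. Time passes only in rows, so rows that do not move let the fingers close. It gives the time, the measured TCP pose, the force, the opening and the grip force at its end, in the units of the state.
- env.state(): the state, without advancing time (a new reading comes with each control period).
- env.read_camera(name): name is "scene" or "top"; returns a dict with "color" (420x560x3 uint8, red, green, blue), "z_map" (420x560 float32, mm along the optical axis (not along the pixel's ray), 0 where there is no reading), "fovy" (degrees; the focal length in pixels is half the picture's height over the tangent of half this angle, whatever the lens; pixels are square), "cx", "cy" (the principal point, pixels), "R" (3x3) and "t" (3): a world point X has camera coordinates R X + t. Camera axes: x right, y down, z forward; pixel columns grow to the right and rows downward; lengths in mm; the calibration is good to about 2 mm. A picture is of the moment at which its call begins.
- env.job_done(): hands the job in; it is judged then, once.
The state is a dict: "t": time; "joints": joint angles; "qvel": joint speeds; "tau": joint torques, N m; "eef_pos": TCP position; "tcp_rot": TCP orientation; "ft_force": force on the tool from outside, world axes, zero at the start; "moment": the same for the moment, N m; "opening": opening from 0.0 (shut) to 1.0 (fully open); "grip_force": force on a finger pad.
Only numpy, scipy, OpenCV 4.12 (cv2) and the standard library are available. Lean on these libraries where they do the work, as an engineer would, in place of code of your own. Each camera call takes 0.05 s, during which the arm holds its last target. There are 200 camera calls.

### The job

The green carton is too tall for the caddy to slide in under the glass shelf. Push the carton over from its outer side, high up, so that it falls flat towards the middle of the caddy and lies wholly on the blue mat, and only then push the caddy's front until it is fully home. Use only the outside of the fingers: grip and lift nothing, leave the yellow denture cup standing in the caddy, and do not disturb the things on the counter.

Things in the scene. Friction and masses are not known exactly. Their poses are not given: they have to be found in the camera images.
- caddy (a joint): How far the chrome pull-out caddy is out of its housing, in m: 0 = fully home (hard stop), about 0.17 at the start. It runs on ball bearings along the mat's x axis and takes 1 to 2 N to push in slowly (about 6 N per m/s more); it stays where it is left.
- mat (a point): Centre of the blue mat on the caddy's floor, at floor level (16 mm above the counter); it moves with the caddy. x points into the housing (the way the caddy shuts), y to the left, z up. The mat is printed flat, 110 mm (x) by 210 mm (y). The caddy's floor is 170 mm (x) by 336 mm (y), with chrome wire rails up to 55 mm above the counter on the left, right and far sides.
- shelf_edge (a point): Middle of the upper near edge of the glass shelf over the fixed housing, 106 mm above the counter; axes as the mat's. The glass is 8 mm thick, 400 mm wide and reaches 190 mm further along x; below it is 98 mm of room for the caddy.
- front (a point): Centre of the outer face of the caddy's white front panel, 65 mm above the counter, 93 mm from the mat centre towards the robot; axes as the mat's. The panel is 350 mm wide, 10 mm thick, and its top is 93 mm above the counter. When home, this face stands 33 mm nearer the robot than the glass shelf's edge.
- carton: Green tablet carton with a white band, 45 mm (its x) by 35 mm (its y) by 130 mm tall (its z), 80 to 170 g. Origin at the centre of its underside. It starts upright on the caddy's floor, near the left or the right end of the mat (its centre 100 to 112 mm from the mat's centre along y and within 15 mm of it along x), its y axis within 0.1 rad of the mat's. Tipped squarely about its lower inner edge it lands on the mat.
- carton_foot (a point): Centre of the carton's underside (same as its origin)
- carton_mid (a point): Centre of the carton, 65 mm from the underside
- carton_top (a point): Centre of the carton's top face, 130 mm from the underside
- denture_cup: Yellow denture cup with a clip-down lid, round, 72 mm across, 70 mm tall, standing loose on the caddy's floor near the other end of the mat. Origin at the centre of its underside.
- tumbler: Glass tumbler, 72 mm across, 100 mm tall, on the counter to the left or right; origin at the centre of its underside
- comb: Wooden comb lying on the counter, 170 by 41 by 5 mm; origin at its middle, underside
- denture_brush: White and blue denture brush lying on the counter, 167 mm long (its x), 21 mm high; origin near its middle, underside
- tweezers: Steel tweezers, 105 mm long, 8 mm high, lying in a small white tray (150 by 75 by 18 mm) on the counter; origin at its middle, underside
- jar: Amber glass jar with a white cap, 56 mm across, 60 mm tall, on the counter to the left or right; origin at the centre of its underside
Mind the look-alikes: they are no part of the job. What is shaped like the carton but orange or pink is not meant.

How it is judged (in metres and radians):
On the way, in this order (a step that is already met when the one before it is completed fails the run):
1. the carton lies flat and at rest on the blue mat, let go, while the caddy is still out by 120 mm or more (angle between carton's own z axis and vertical between 1.48 and 1.66 rad and z of carton_mid in the frame of mat between 0.012 and 0.03 m and x of carton_foot in the frame of mat between -0.035 and 0.035 m and y of carton_foot in the frame of mat between -0.108 and 0.108 m and x of carton_top in the frame of mat between -0.035 and 0.035 m and y of carton_top in the frame of mat between -0.108 and 0.108 m and linear speed of carton below 0.02 m/s and angular speed of carton below 0.2 rad/s and value of joint caddy above 0.12 m and contact force between the fingers and carton below 0.1 N), for 0.2 s.
2. the caddy is pushed home (value of joint caddy below 0.008 m), for 0.1 s.
At the end, for the whole second after the job is handed in: The caddy is home (within 8 mm of its stop), the carton lies flat and at rest on the blue mat (centres of both its end faces within 35 mm of the mat's middle along mat x and 108 mm along mat y), and the denture cup stands upright in the caddy (angle between carton's own z axis and vertical between 1.48 and 1.66 rad and z of carton_mid in the frame of mat between 0.012 and 0.03 m and x of carton_foot in the frame of mat between -0.035 and 0.035 m and y of carton_foot in the frame of mat between -0.108 and 0.108 m and x of carton_top in the frame of mat between -0.035 and 0.035 m and y of carton_top in the frame of mat between -0.108 and 0.108 m and linear speed of carton below 0.02 m/s and angular speed of carton below 0.2 rad/s and angle between denture_cup's own z axis and vertical below 0.15 rad and z of denture_cup in the frame of mat between -0.01 and 0.01 m and x of denture_cup in the frame of mat between -0.08 and 0.08 m and y of denture_cup in the frame of mat between -0.16 and 0.16 m and value of joint caddy below 0.008 m); the robot touches nothing.
It fails at once if the carton is lifted or carried (z of carton_mid in the frame of mat above 0.082 m or (angle between carton's own z axis and vertical above 1.25 rad and z of carton_mid in the frame of mat above 0.055 m)).
It fails at once if the carton is squeezed or struck hard by the fingers (over 20 N) (contact force between the fingers and carton above 20 N).
It fails at once if the denture cup is tipped or lifted (angle between denture_cup's own z axis and vertical above 0.5 rad or z of denture_cup in the frame of mat above 0.025 m).
It fails at once if a thing on the counter is moved by more than 25 mm (distance of any of tumbler, comb, denture_brush, tweezers, jar from where it was at the start of the episode above 0.025 m).
It also fails if it takes over 45 s, if anything falls off the work surface, if the arm or the gripper's body presses on something with over 40 N, if the wrist force passes 120 N, or if a joint passes its speed limit or range.

## Working session

There is one attempt and no reset: what is moved stays moved. The work goes in short steps, Python scripts to look and compute and a tool call to move; the robot and the scene stay as the last step left them, time stands still between calls to the robot, and variables do not carry over. Pictures are saved under pics/ and viewed, at most 10 in all, crops included, and the job is handed in when it is done.

Besides the shell and the picture viewer there is one more tool, called after ">>>" in YAML: its name, and indented under it one key for each argument. send_rows: Moves the arm, as the interface text tells. Shift numbers are shares of 60 mm and turn numbers shares of 10 degrees, none past 1 either way. Its arguments: {"type":"object","properties":{"series":{"type":"string"},"fingers":{"type":"number"}},"required":["series"]}

```bash
mkdir -p pics; cat > h.py <<'E'
import numpy as np, cv2
from cell import env
def cloud(c):
    h,w=c["z_map"].shape; f=h/2/np.tan(np.radians(c["fovy"])/2)
    v,u=np.mgrid[:h,:w]; z=c["z_map"].astype(float)
    P=np.stack([(u-c["cx"])/f*z,(v-c["cy"])/f*z,z],-1)
    W=(P-np.asarray(c["t"]))@np.asarray(c["R"])
    W[z<=0]=np.nan
    return W
E
python3 - <<'E'
from h import *
a=[]
for n in ("scene","top"):
    c=env.read_camera(n); np.savez("c_"+n,**c); a.append(c["color"])
    print(n,c["fovy"],c["cx"],c["cy"],np.round(-np.asarray(c["R"]).T@c["t"]))
    cv2.imwrite(f"pics/{n}0.png",cv2.cvtColor(c["color"],cv2.COLOR_RGB2BGR))
print(env.state())
E
```

```text
scene 51.024578590244126 273.0546198821692 210.9376042519499 [1477. -143. 1158.]
top 57.14252057253379 276.4872938676222 209.21599798509436 [ 492.  -48. 1262.]
{'t': 0.1, 'joints': array([ 1.20040773e+00,  4.91507254e-01,  1.55937573e+00, -1.45086611e-05,
        1.09169921e+00, -1.05593991e-01]), 'qvel': array([-1.35389228e-04, -1.40095197e-03, -3.80373787e-03, -9.17882439e-04,
        8.43934379e-06,  1.20881014e-03]), 'tau': array([ 2.69233627e-03, -6.13627052e+01, -2.58609903e+01,  6.94401492e-02,
        4.69928922e-02, -2.07204835e-05]), 'eef_pos': array([163.49822255, 603.09896519, 291.71959087]), 'tcp_rot': array([-3.14060727e+00, -9.14986309e-05,  2.87680470e+00]), 'ft_force': array([-0.67970928, -0.29979005,  0.11656063]), 'moment': array([-0.01414008, -0.06689632, -0.04390599]), 'grip_force': 0.0, 'opening': 0.9971404281208996}
```

View pics/scene0.png

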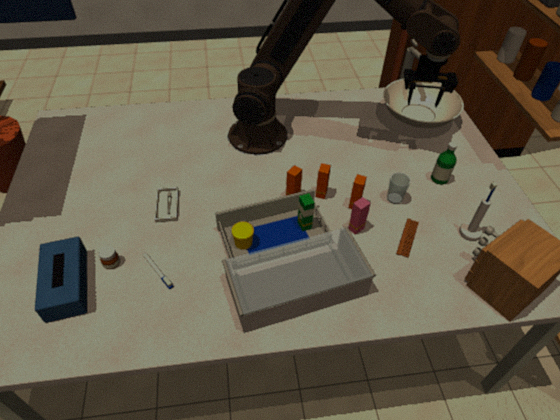

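View pics/top0.png

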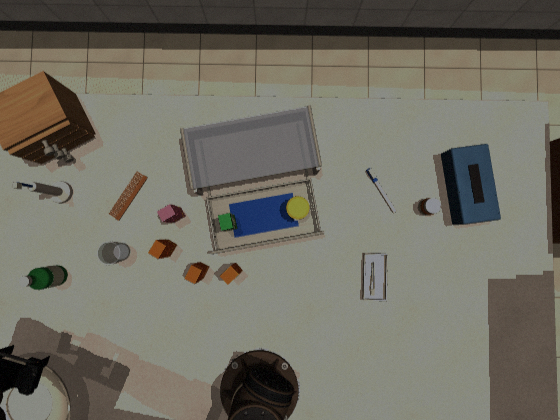

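Candidates for the carton in the top view: green block (226,222) on the caddy, orange blocks (162,248), (196,272) and (231,272), pink block (170,214), green bottle (45,277). I choose the green block at the left end of the blue mat. The yellow cup is at (297,208).

```bash
cat >> h.py <<'E'
def mask(c,col):
    H=cv2.cvtColor(c["color"],cv2.COLOR_RGB2HSV); h,s,v=[H[...,i].astype(int) for i in range(3)]
    lo,hi={"green":(50,75),"blue":(105,130),"yellow":(24,34)}[col]
    return (h>=lo)&(h<=hi)&(s>120)&(v>50)
E
python3 - <<'E'
from h import *
def ld(n): return dict(np.load(f"c_{n}.npz"))
for n,roi in (("top",(170,255,195,330)),("scene",(180,260,205,345))):
    c=ld(n); W=cloud(c); m0=np.zeros(W.shape[:2],bool); m0[roi[0]:roi[1],roi[2]:roi[3]]=1
    for col,zr in (("green",(138,155)),("green",(30,138)),("blue",(5,30)),("yellow",(75,95))):
        P=W[m0&mask(c,col)]; P=P[~np.isnan(P[:,0])]
        P=P[(P[:,2]>zr[0])&(P[:,2]<zr[1])]
        if len(P)<5: print(n,col,zr,len(P)); continue
        r=cv2.minAreaRect(P[:,:2].astype(np.float32))
        print(n,col,zr,len(P),"mean",P.mean(0).round(1),"rect",np.round(r[0],1),np.round(r[1],1),round(r[2],1))
    if n=="top":
        # white front panel & shelf
        for nm,zr in (("panel",(86,98)),("glass",(100,112)),):
            P=W[150:260,170:340].reshape(-1,3); P=P[(P[:,2]>zr[0])&(P[:,2]<zr[1])]
            r=cv2.minAreaRect(P[:,:2].astype(np.float32)); print(nm,len(P),np.round(r[0],1),np.round(r[1],1),round(r[2],1))
        for nm,(u,v) in dict(pink=(170,214),o1=(160,247),o2=(194,271),o3=(230,272),tumb=(120,250),comb=(128,196)).items():
            print(nm,W[v,u].round())
c=ld("top");im=cv2.cvtColor(c["color"],cv2.COLOR_RGB2BGR)[160:290,140:340]
cv2.imwrite("pics/crop1.png",cv2.resize(im,None,fx=4,fy=4,interpolation=2))
E
```

```text
top green (138, 155) 177 mean [526.1 100.5 145.8] rect [526.2 100.5] [43.3 34.4] 12.9
top green (30, 138) 0
top blue (5, 30) 1877 mean [553.3   0.8  16.4] rect [554.6  -5. ] [106.9 208.9] 11.3
top yellow (75, 95) 412 mean [ 574.4 -111.4   85.2] rect [ 574.5 -112. ] [65.  70.7] 0.9
panel 572 [552.8  45.3] [204.  487.1] 11.2
glass 3827 [624.6  46.4] [243.6 455.4] 0.8
pink [546. 265. 131.]
o1 [449. 291. 130.]
o2 [381. 189. 132.]
o3 [380.  85. 129.]
tumb [437. 419. 101.]
comb [610. 442.  -2.]
scene green (138, 155) 120 mean [530.8 100.9 145.9] rect [530.3 102.3] [45.6 34.4] 12.9
scene green (30, 138) 4
scene blue (5, 30) 1108 mean [554.5   7.6  16.8] rect [553.3  -4.5] [104.3 206.5] 11.2
scene yellow (75, 95) 304 mean [ 583.1 -111.3   85.4] rect [ 580.  -111.4] [63.7 66.6] 85.2
```

View pics/crop1.png

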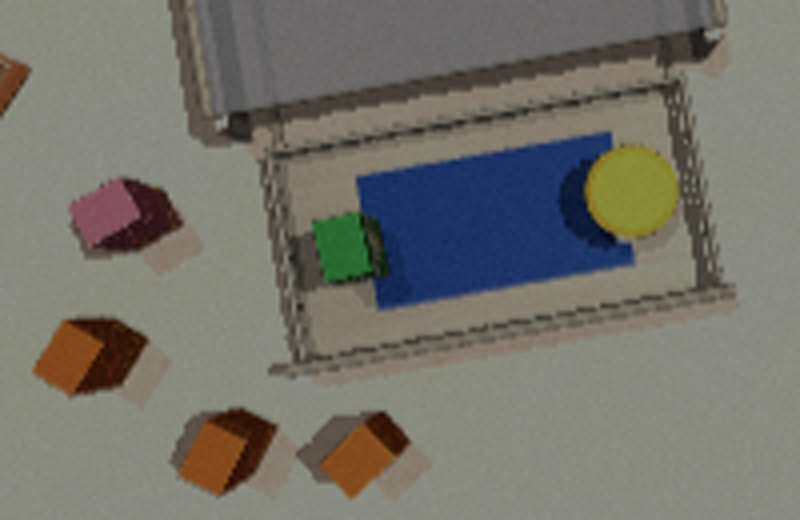

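The crop confirms the choice: the green carton stands at the left end of the mat, upright and with a height of 130 mm. The cup is at the far right of the mat. Mat yaw is about 11.2°, centre (554,-5). The carton is at (-5,108) in the mat frame.

First I turn the tool square to the mat and shut the fingers, then travel.

>>> send_rows:
  series: "0 0 0 0 0 -0.88; 0 0 0 0 0 -0.88; 0 0 0 0 0 -0.88; 0 0 0 0 0 0"
  fingers: 0

```text
t: 0.6
eef_pos: [163.5, 603.1, 292.0]
tcp_rot: [-3.141, -0.0, -2.947]
ft_force: [0.7, -0.6, 0.1]
opening: 0.638
grip_force: 0.0
```

>>> send_rows:
  series: "-0.43 -0.83 0 0 0 0; -0.43 -0.83 0 0 0 0; -0.43 -0.83 0 0 0 0; -0.43 -0.83 0 0 0 0; -0.43 -0.83 0 0 0 0"

```text
t: 1.23
eef_pos: [339.4, 382.6, 292.3]
tcp_rot: [3.141, 0.0, -2.95]
ft_force: [1.1, 0.4, 0.0]
opening: 0.11
grip_force: 0.0
```

>>> send_rows:
  series: "-0.43 -0.83 0 0 0 0; -0.43 -0.83 0 0 0 0; -0.43 -0.83 0 0 0 0; -0.43 -0.7 0 0 0 0; 0 0 0 0 0 0"

```text
t: 1.85
eef_pos: [478.8, 214.3, 292.0]
tcp_rot: [-3.142, 0.0, -2.953]
ft_force: [-1.0, 0.4, 0.2]
opening: 0.005
grip_force: 0.0
```

>>> send_rows:
  series: "-0.22 -0.5 0 0 0 0; -0.22 -0.45 0.5 0 0 0; 0 0 0.7 0 0 0; 0 0 0.4 0 0 0; 0 0 0 0 0 0"

```text
t: 2.48
eef_pos: [513.1, 166.3, 195.0]
tcp_rot: [3.141, -0.003, -2.947]
ft_force: [0.1, -0.8, 0.8]
opening: 0.005
grip_force: 0.0
```

```bash
python3 - <<'E'
from h import *
c=env.read_camera("scene"); W=cloud(c)
cv2.imwrite("pics/s1.png",cv2.resize(cv2.cvtColor(c["color"],cv2.COLOR_RGB2BGR)[120:300,190:420],None,fx=3,fy=3))
s=env.state(); p=s["eef_pos"]; a=np.radians(11.2)
d=p[:2]-[554,-5]; print(p,"mat",d@[np.cos(a),np.sin(a)],d@[-np.sin(a),np.cos(a)])
E
```

```text
[513.69154288 166.33417601 196.20024414] mat -6.2618062996182715 175.90043026474842
```

View pics/s1.png

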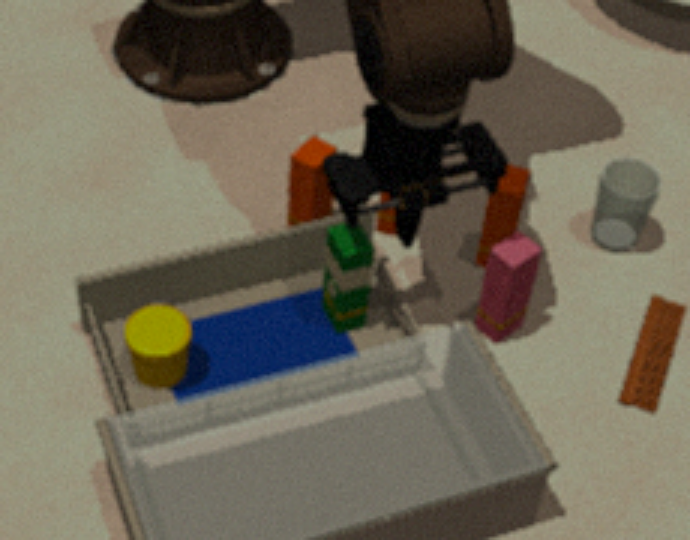

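The fingertips, at pixel (405,240) in the crop, stand just outside the carton at (350,245) and are high up. I now approach and push slowly.

>>> send_rows:
  series: "0 -0.25 0 0 0 0; 0 -0.2 0 0 0 0; 0 -0.1 0 0 0 0; 0 -0.1 0 0 0 0; 0 -0.1 0 0 0 0"

```text
t: 3.15
eef_pos: [522.9, 121.2, 196.3]
tcp_rot: [3.141, 0.0, -2.946]
ft_force: [0.5, 0.4, 0.1]
opening: 0.003
grip_force: 0.1
```

>>> send_rows:
  series: "0 -0.1 0 0 0 0; 0 -0.1 0 0 0 0; 0 -0.1 0 0 0 0; 0 -0.1 0 0 0 0"

```text
t: 3.65
eef_pos: [527.6, 97.7, 196.2]
tcp_rot: [3.142, -0.0, -2.946]
ft_force: [0.2, -0.3, -0.3]
opening: 0.009
grip_force: 0.0
```

```bash
cat >> h.py <<'E'
def greens():
    c=env.read_camera("top"); W=cloud(c); m=mask(c,"green"); m[:,:190]=0; m[:160]=0; m[:,340:]=0
    P=W[m]; P=P[P[:,2]>5]
    a=np.radians(11.2); D=P[:,:2]-[554,-5]
    x=D@[np.cos(a),np.sin(a)]; y=D@[-np.sin(a),np.cos(a)]
    print("green n",len(P),"matx",np.percentile(x,[1,99]).round(),"maty",np.percentile(y,[1,99]).round(),"z",np.percentile(P[:,2],[1,50,99]).round())
    p=env.state()["eef_pos"]; d=p[:2]-[554,-5]; print("tool",p.round(),"mat",d@[np.cos(a),np.sin(a)],d@[-np.sin(a),np.cos(a)])
    return c
E
python3 -c "
from h import *
greens()"
```

```text
Traceback (most recent call last):
  File "h.py", line 19, in greens
    print("green n",len(P),"matx",np.percentile(x,[1,99]).round(),"maty",np.percentile(y,[1,99]).round(),"z",np.percentile(P[:,2],[1,50,99]).round())
                                  ~~~~~~~~~~~~~^^^^^^^^^^
IndexError: index -1 is out of bounds for axis 0 with size 0
```

```bash
sed -i 's/def greens():/def greens(n="top"):/; s/read_camera("top"); W/read_camera(n); W/' h.py
sed -i 's/m\[:,:190\]=0; m\[:160\]=0; m\[:,340:\]=0/m[:,:190]=0; m[:160]=0; m[:,360:]=0/' h.py
python3 - <<'E'
from h import *
c=greens("scene")
cv2.imwrite("pics/s2.png",cv2.resize(cv2.cvtColor(c["color"],cv2.COLOR_RGB2BGR)[120:300,190:420],None,fx=3,fy=3))
E
```

```text
green n 19 matx [-14.  22.] maty [ 56. 118.] z [ 18. 136. 146.]
tool [528.  98. 196.] mat -5.961080686644777 105.68394365412355
```

View pics/s2.png

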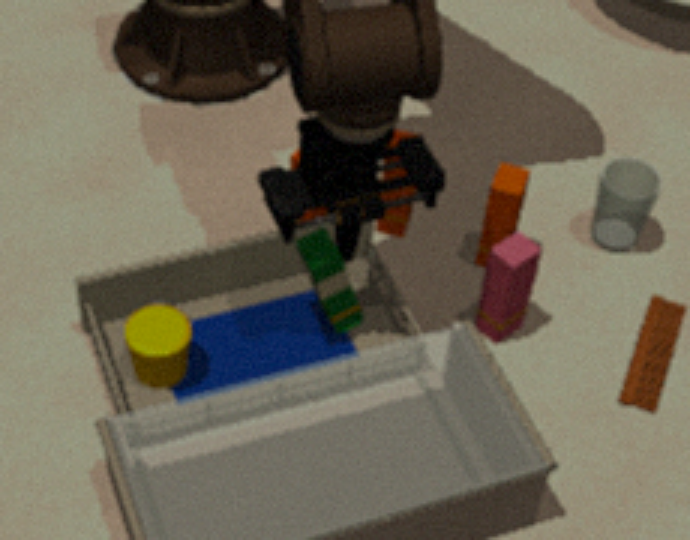

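The carton leans inward at roughly 15–20° (its top at crop pixel (320,240)), pivoting about its foot at (345,325). It is near the balance point, so I push a little more.

>>> send_rows:
  series: "0 -0.1 0 0 0 0; 0 -0.1 0 0 0 0; 0 0 0 0 0 0; 0 0 0 0 0 0; 0 0 0 0 0 0"

```text
t: 4.38
eef_pos: [529.8, 86.4, 196.2]
tcp_rot: [3.141, 0.0, -2.945]
ft_force: [-0.5, -0.2, -0.0]
opening: 0.004
grip_force: 0.0
```

```bash
python3 -c "
from h import *
greens('scene')"
```

```text
green n 191 matx [-22.  25.] maty [-38.  85.] z [42. 51. 56.]
tool [530.  86. 196.] mat -5.982680848623563 94.34100645633798
```

The carton has fallen flat, with its top face at z 51. I rise and go round to the front.

>>> send_rows:
  series: "0 0 -0.4 0 0 0; 0.69 -0.74 0 0 0 0; 0.69 -0.74 0 0 0 0; 0.69 -0.74 0 0 0 0; 0 0 0 0 0 0"

```text
t: 5.05
eef_pos: [432.4, -71.0, 220.4]
tcp_rot: [3.142, -0.0, -2.95]
ft_force: [0.1, -0.1, 1.0]
opening: 0.004
grip_force: 0.0
```

```bash
python3 - <<'E'
from h import *
greens('scene')
c=greens()
cv2.imwrite("pics/t3.png",cv2.resize(cv2.cvtColor(c["color"],cv2.COLOR_RGB2BGR)[150:320,140:400],None,fx=3,fy=3))
E
```

```text
green n 245 matx [-22.  26.] maty [-38.  88.] z [42. 51. 56.]
tool [434. -70. 220.] mat -130.77507505657312 -40.12733849402114
green n 343 matx [-26.  20.] maty [-38.  89.] z [45. 51. 56.]
tool [434. -69. 220.] mat -130.04321827806993 -39.404184262574105
```

View pics/t3.png

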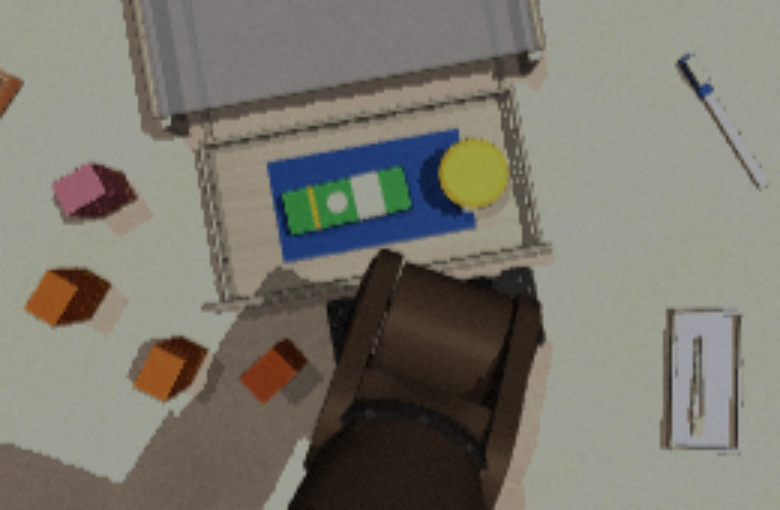

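The carton (crop pixel (345,202)) lies wholly on the mat, the cup at (473,175) stands, and the caddy is still out. Next I lower the tool and approach the front panel.

>>> send_rows:
  series: "0 0 0.6 0 0 0; 0 0 0.6 0 0 0; 0 0 0.15 0 0 0; -0.15 0 0 0 0 0; -0.1 0 0 0 0 0"

```text
t: 5.78
eef_pos: [450.0, -65.4, 140.2]
tcp_rot: [-3.141, 0.002, -2.945]
ft_force: [-0.7, 1.3, -0.6]
opening: 0.006
grip_force: 0.0
```

>>> send_rows:
  series: "-0.06 0 0 0 0 0; -0.06 0 0 0 0 0; -0.06 0 0 0 0 0; -0.08 0 0 0 0 0; -0.1 0 0 0 0 0"

```text
t: 6.4
eef_pos: [470.0, -61.4, 139.2]
tcp_rot: [3.141, -0.0, -2.946]
ft_force: [-1.6, 1.1, 1.9]
opening: 0.003
grip_force: 0.7
```

>>> send_rows:
  series: "-0.12 0 0 0 0 0; -0.12 0 0 0 0 0; -0.12 0 0 0 0 0; -0.12 0 0 0 0 0; -0.12 0 0 0 0 0"

```text
t: 7.02
eef_pos: [505.6, -54.3, 139.2]
tcp_rot: [3.141, -0.0, -2.946]
ft_force: [-1.4, -0.9, 1.0]
opening: 0.005
grip_force: 0.8
```

```bash
python3 -c "
from h import *
greens(); print(env.state()['ft_force'])"
```

```text
green n 346 matx [20. 65.] maty [-38.  89.] z [45. 51. 56.]
tool [506. -54. 139.] mat -56.18283260032082 -39.161871229789455
[-0.40511101  0.17911601 -0.12246728]
```

>>> send_rows:
  series: "-0.12 0 0 0 0 0; -0.12 0 0 0 0 0; -0.12 0 0 0 0 0; -0.12 0 0 0 0 0; -0.12 0 0 0 0 0"

```text
t: 7.7
eef_pos: [540.9, -47.3, 139.1]
tcp_rot: [3.141, -0.0, -2.946]
ft_force: [-1.5, -0.8, -1.7]
opening: 0.003
grip_force: 0.8
```

>>> send_rows:
  series: "-0.12 0 0 0 0 0; -0.12 0 0 0 0 0; -0.12 0 0 0 0 0; -0.12 0 0 0 0 0; -0.12 0 0 0 0 0"

```text
t: 8.32
eef_pos: [576.3, -40.3, 139.2]
tcp_rot: [3.142, 0.0, -2.946]
ft_force: [-1.8, 1.1, -1.1]
opening: 0.006
grip_force: 0.8
```

>>> send_rows:
  series: "-0.12 0 0 0 0 0; -0.11 0 0 0 0 0; -0.1 0 0 0 0 0; -0.09 0 0 0 0 0; -0.08 0 0 0 0 0"

```text
t: 8.95
eef_pos: [605.6, -34.5, 139.3]
tcp_rot: [3.142, 0.0, -2.946]
ft_force: [-1.7, 0.1, -0.3]
opening: 0.01
grip_force: 0.7
```

>>> send_rows:
  series: "-0.06 0 0 0 0 0; -0.05 0 0 0 0 0; -0.05 0 0 0 0 0; -0.04 0 0 0 0 0"

```text
t: 9.45
eef_pos: [617.1, -32.2, 139.2]
tcp_rot: [3.142, 0.0, -2.946]
ft_force: [-1.5, -0.9, 0.2]
opening: 0.003
grip_force: 0.7
```

```bash
python3 -c "
from h import *
greens();greens('scene'); print(env.state()['ft_force'])"
```

```text
Traceback (most recent call last):
  File "h.py", line 19, in greens
    print("green n",len(P),"matx",np.percentile(x,[1,99]).round(),"maty",np.percentile(y,[1,99]).round(),"z",np.percentile(P[:,2],[1,50,99]).round())
                                  ~~~~~~~~~~~~~^^^^^^^^^^
IndexError: index -1 is out of bounds for axis 0 with size 0
```

>>> send_rows:
  series: "-0.04 0 0 0 0 0; -0.04 0 0 0 0 0; -0.03 0 0 0 0 0; -0.03 0 0 0 0 0"

```text
t: 10.0
eef_pos: [625.4, -30.6, 139.3]
tcp_rot: [-3.142, 0.0, -2.946]
ft_force: [-0.3, -0.7, 0.6]
opening: 0.007
grip_force: 0.6
```

>>> send_rows:
  series: "-0.03 0 0 0 0 0; -0.03 0 0 0 0 0"

```text
t: 10.25
eef_pos: [627.8, -30.1, 139.3]
tcp_rot: [3.141, -0.003, -2.945]
ft_force: [-13.2, -6.3, 10.1]
opening: 0.005
grip_force: 7.4
```

Force has risen sharply at about 169 mm of travel, so the stop is reached. I back off and check.

>>> send_rows:
  series: "0.1 0 0 0 0 0; 0.5 0 0 0 0 0; 0.8 0 0 0 0 0; 0.8 0 0 0 0 0; 0 0 -0.8 0 0 0"

```text
t: 10.88
eef_pos: [495.4, -55.5, 185.4]
tcp_rot: [3.138, -0.007, -2.947]
ft_force: [0.3, 0.0, 0.3]
opening: 0.006
grip_force: 0.0
```

>>> send_rows:
  series: "0 0 -0.8 0 0 0; 0 0 0 0 0 0"

```text
t: 11.12
eef_pos: [500.2, -55.8, 238.3]
tcp_rot: [-3.139, 0.006, -2.946]
ft_force: [0.0, 0.3, -0.9]
opening: 0.007
grip_force: 0.0
```

```bash
python3 - <<'E'
from h import *
c=env.read_camera("top"); W=cloud(c)
cv2.imwrite("pics/t4.png",cv2.resize(cv2.cvtColor(c["color"],cv2.COLOR_RGB2BGR)[80:310,130:400],None,fx=2.5,fy=2.5))
a=np.radians(11.2); D=W[...,:2]-[554,-5]; x=D@[np.cos(a),np.sin(a)]; y=D@[-np.sin(a),np.cos(a)]; z=W[...,2]
for n,m in (("panel",(z>86)&(z<99)&(y>60)&(y<170)&(x>30)&(x<120)),("glass",(z>101)&(z<112)&(y>60)&(y<170)&(x>80)&(x<200))):
    print(n,m.sum(),np.percentile(x[m],[2,50,98]).round(1))
E
```

```text
panel 118 [76.8 81.3 86.7]
glass 1058 [110.9 154.9 198.1]
```

View pics/t4.png

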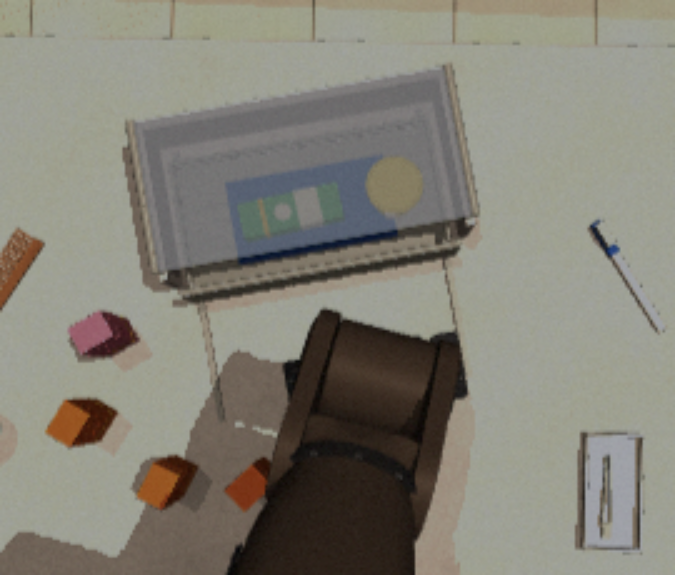

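The caddy is home: the panel face stands about 34 mm nearer than the glass edge. Through the glass, the carton (290,208) lies on the mat and the cup (395,185) stands.

```bash
python3 -c "
from cell import env
print(env.job_done())"
```

```text
the job is handed in; nothing more can be done
None
```

The green carton lies flat on the blue mat, the caddy is fully home with the denture cup still standing, and the job is handed in (no verdict was returned).

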